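# Draw the bottom aluminium bar from the magazine and lay it on the soldering plate

## Task

Slide the bottom bar out through the slot of the magazine that holds the long aluminium bars, so that the rest of its stack drops down by one bar and stays in the magazine. Lay the drawn bar gently down flat on the dark steel soldering plate, lengthwise and in the middle of it.

Things in the scene. Friction and masses are not known exactly. Their poses are not given: they have to be found in the camera images.
- bar_magazine: Bar magazine, fixed: dark wooden base 124 x 42 mm (low flange 78 mm wide near the middle), its top, 18 mm up, the stack's floor; corner angles to 54 mm, open top. Holds four flat aluminium bars along x, 116 x 34 mm inside. Only its +x end has a slot, 11 mm high, outer face at x = 62 mm. Origin: on the bench under the stack's middle; x points out of the slot, z up. (The shorter magazine of round discs is not meant.)
- bottom_bar: Lowest aluminium bar of the stack, 110 x 30 x 8 mm, 70 g. Underside 18 mm above the bench; at the start its end sticks 32 to 38 mm out of the slot, in free air, to be pinched across the 30 mm. Pulled straight along the magazine's +x it slides out against light friction, up to about 8 N; clear after 75 to 85 mm. Origin: centre of its underside; x along its length, z up.
- top_bar: The uppermost of the four bars in the magazine, equal to the others, 110 x 30 x 8 mm. Its underside lies 42 mm above the bench at the start and 34 mm when the stack has dropped by one. Origin: the centre of its underside; x along its length, z up.
- soldering_plate: Soldering plate: a dark steel slab 170 x 90 x 14 mm, lying on the bench, fixed. Origin: the centre of its underside; x along its 170 mm length, z up; its flat upper face is at z = 14 mm.
There are look-alikes about, which are no part of the job. Leave any blue look-alike of the bottom_bar alone. There is more than one size of the soldering_plate; the one meant has the size given above.

How it is judged:
By the outcome, as a careful person would: the job done as asked, in the order asked, and still so for the second after the job is handed in, with the robot touching nothing.
It also fails if it takes over 45 s, if anything falls off the work surface, if the arm or the gripper's body presses on something with over 40 N, if the wrist force passes 120 N, or if a joint passes its speed limit or range.

## Robot

A 7-joint arm with a two-finger parallel gripper is mounted at the origin on the work surface. World frame = base frame: x ahead of the robot, y to its left, z up, the work surface at z = 0. Lengths are in mm, angles in rad, forces in N, time in s.
With the tool pointing down it reaches from about 350 to 900 mm from the base axis. Payload 19.9 kg.
Tool frame: the origin (TCP) lies at the very end of the fingers, on their centre line; the grasp point (between the pads) lies 19 mm behind it; x points along the fingers, z is the direction in which the jaws open and shut, and the axes are right-handed (so a half turn about x gives the same grasp; the last joint's range is limited). The gripper opens to 85 mm and grips with 20 to 120 N. Pads are 22 mm wide; open, the fingers measure 114 mm over their backs; the gripper's body (76 mm by 85 mm) begins 54 mm behind the grasp point. The pads swing forward as they close: fully open they stand 13 mm farther back than shut.
Start: joints at [1.147, 0.417, -0.01, 1.614, 0.005, 1.111, -0.053], TCP at [233.443, -579.746, 231.26] pointing down, gripper open.
Joint ranges: [-2.81, 2.81], [-0.39, 2.02], [-1.27, 1.25], [0.06, 2.57], [-1.19, 4.33], [0.19, 2], [-2.82, 2.82]. Speed limits (rad/s): [1.89, 1.89, 2.39, 2.39, 3.01, 3.01, 3.01].

## Interface

Orientations are given as a unit quaternion [w, x, y, z].
In Python, from workcell import telemetry, imaging, order gives the robot as it stands.
- The arm moves only by the tool drive_tool, never from a script. Its argument "targets" is a list that holds one entry, the list of rows, each a list of 5 numbers: the finger opening in mm, from 0 to 85.4, then the shift along the world's x, y, z in mm, then the turn about the world's z in rad. A call has 1 to 12 rows; each row is the pose to reach, as a shift and turn from the pose commanded when the call began; what a row does not reach only later rows make up. A row lasts 1/8 s, in which the tool goes at most 62.5 mm and 10.7 degrees, less where a joint would pass 70% of its speed; a pose out of reach is approached as far as the arm can. A call with a gripper value outside its range is refused whole. The fingers move at their own pace and stop on an object; "grip_force" is the grip in N (left out, the last holds). Time passes only in rows, so rows that repeat a pose let the fingers close. It gives the time, the measured TCP pose, the force and the opening at its end, in the units of the state.
- telemetry.read_state(): the state, without advancing time (a new reading comes with each control period).
- imaging.capture(name): name is "scene" or "top" or "wrist"; returns the picture (420x560x3 uint8, red, green, blue); there is no depth.
- imaging.camera_params(name): a dict with "fx", "fy", "cx", "cy" (pixels), "rvec" (rotation vector, rad) and "tvec" (3), from world to camera coordinates, as OpenCV has them; the wrist camera has in their place "tool_from_camera" (4x4, takes a point from camera to tool coordinates, whose origin is the TCP and whose axes are the tool frame's). Camera axes: x right, y down, z forward; pixel columns grow to the right and rows downward; lengths in mm; the calibration is good to about 2 mm. The wrist camera is an equidistant fisheye: a pixel r from the principal point sees the ray r / f radians off the axis. A picture is of the moment at which its call begins: read the wrist's pose just before it. camera_params takes no time and is no camera call.
- order.job_done(): hands the job in, once; it reports no verdict.
The state is a dict: "t": time; "q": joint angles; "qvel": joint speeds; "tau": joint torques, N m; "eef_pos": TCP position; "orientation": TCP orientation; "contact_force": force on the tool from outside, world axes, zero at the start; "ft_torque": the same for the moment, N m; "finger_gap": finger opening in mm.
Only numpy, scipy, OpenCV 4.12 (cv2) and the standard library are available. Lean on these libraries where they do the work, as an engineer would, in place of code of your own. Each camera call takes 0.05 s, during which the arm holds its last target.

## Working session

There is one attempt and no reset: what is moved stays moved. The work goes in short steps, Python scripts to look and compute and a tool call to move; the robot and the scene stay as the last step left them, time stands still between calls to the robot, and variables do not carry over. Pictures are saved under pics/ and viewed, and the job is handed in when it is done.

Besides the shell and the picture viewer there is one more tool, called after "Emit:" as name(argument=value, ...), one argument or row to a line, values as JSON. drive_tool: Moves the arm, as the interface text tells. Its arguments: {"type":"object","properties":{"targets":{"type":"array","items":{"type":"array","items":{"type":"array","items":{"type":"number"}}}},"grip_force":{"type":"number"}},"required":["targets"]}

```bash
ls; mkdir -p pics
python3 - <<'E'
from workcell import telemetry, imaging
import cv2
print(telemetry.read_state())
for n in ("scene","top"):
    cv2.imwrite(f"pics/{n}0.png",imaging.capture(n)[:,:,::-1]); print(imaging.camera_params(n))
print(imaging.camera_params("wrist"))
E
```

```text
pics
{'t': 0.0, 'q': array([ 1.14651584,  0.41798149, -0.01033168,  1.61418706,  0.00467823,
        1.11069101, -0.05299483]), 'qvel': array([ 1.03012434e-03, -5.94714838e-04, -9.23149513e-04, -3.07255475e-04,
       -4.03445163e-04,  8.51148826e-05,  1.48639126e-03]), 'tau': array([-1.32354693e-03, -8.64436483e+01,  6.77955933e-01, -4.34906065e+01,
        1.91869831e-02,  7.22411263e-03, -8.87842111e-05]), 'eef_pos': array([ 233.31732209, -579.43588881,  230.6500182 ]), 'orientation': array([ 0.58561237,  0.3959772 ,  0.58636395, -0.39552186]), 'contact_force': array([-0.79013942,  0.28320848,  0.37714771]), 'ft_torque': array([ 0.06261739, -0.02204206,  0.03582132]), 'finger_gap': 86.03560027471144}
{'fx': 469.067283099672, 'fy': 469.067283099672, 'cx': 280.5073681094316, 'cy': 215.3219080108675, 'rvec': array([ 1.15903717,  2.20898706, -1.11280057]), 'tvec': array([ 344.64060215, -192.81841828, 1339.88704571])}
{'fx': 545.5441956432085, 'fy': 545.5441956432085, 'cx': 277.43368336355627, 'cy': 206.52875397877028, 'rvec': array([ 2.17380286, -2.20404323,  0.064839  ]), 'tvec': array([ -31.03673726,  570.48399047, 1446.96017242])}
{'fx': 325.19226210127806, 'fy': 325.19226210127806, 'cx': 282.12086464254554, 'cy': 213.1982112236851, 'tool_from_camera': array([[-3.92112219e-04, -3.17652096e-01,  9.48207252e-01,
        -1.42518726e+02],
       [-4.31645667e-04, -9.48207182e-01, -3.17652251e-01,
         8.13027203e+01],
       [ 9.99999830e-01, -5.33844880e-04,  2.34690472e-04,
         3.02108640e-01],
       [ 0.00000000e+00,  0.00000000e+00,  0.00000000e+00,
         1.00000000e+00]])}
```

View pics/scene0.png

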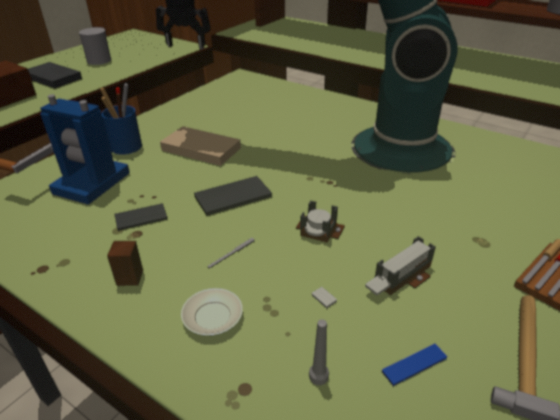

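View pics/top0.png

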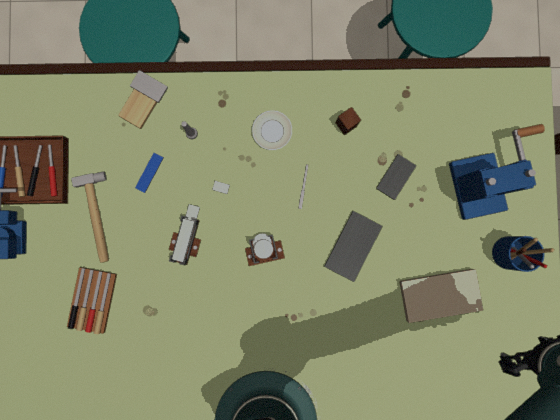

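Candidates for the magazine in the top view are (186,236), which holds long bars with an end protruding at (193,211), and the disc magazine at (264,248), which is not meant. The blue look-alike bar is at (149,173). The dark plates are at (353,246), large, and (397,177), small. I'll measure them next.

```bash
cat > h.py <<'E'
import numpy as np, cv2
from workcell import telemetry, imaging
def cam(n):
    p=imaging.camera_params(n); K=np.array([[p['fx'],0,p['cx']],[0,p['fy'],p['cy']],[0,0,1]])
    return K,cv2.Rodrigues(p['rvec'])[0],p['tvec']
def cast(n,uv,z):
    K,R,t=cam(n); uv=np.atleast_2d(np.asarray(uv,float)); d=(np.linalg.inv(K)@np.c_[uv,np.ones(len(uv))].T).T@R
    c=-R.T@t; return c+d*((z-c[2])/d[:,2])[:,None]
def proj(n,P):
    K,R,t=cam(n); q=(K@(R@np.atleast_2d(P).T+t[:,None])).T; return q[:,:2]/q[:,2:]
E
python3 - <<'E'
from h import *
im=cv2.imread('pics/top0.png')
print(cast('top',[(0,0),(560,0),(0,420),(353,246)],0).round())
hsv=cv2.cvtColor(im,cv2.COLOR_BGR2HSV)
for n,(u,v) in dict(big=(353,246),small=(397,177)).items():
    print(n,hsv[v,u])
    m=((hsv[...,2]<100)&(hsv[...,1]<90)).astype(np.uint8)
    k,l=cv2.connectedComponents(m); c=(l==l[v,u]).astype(np.uint8)
    cs=max(cv2.findContours(c,0,1)[0],key=cv2.contourArea)
    w=cast('top',cs[:,0,:].astype(float),14)[:,:2].astype(np.float32)
    r=cv2.minAreaRect(w); print(c.sum(),r, cv2.minAreaRect(cs))
crop=im[190:280,150:230]; cv2.imwrite('pics/cropmag.png',cv2.resize(crop,None,fx=6.6,fy=6.6,interpolation=cv2.INTER_CUBIC))
s=cv2.imread('pics/scene0.png')[225:310,350:450]; cv2.imwrite('pics/cropmags.png',cv2.resize(s,None,fx=7,fy=7,interpolation=cv2.INTER_CUBIC))
E
```

```text
[[1158.  726.    0.]
 [1135. -832.    0.]
 [  13.  706.    0.]
 [ 461. -242.    0.]]
big [45  6 82]
2141 ((462.62884521484375, -238.57730102539062), (91.98081970214844, 169.82998657226562), 61.04301071166992) ((352.5257873535156, 245.63258361816406), (34.5052490234375, 63.23149871826172), 27.64597511291504)
small [60  3 82]
913 ((647.0275268554688, -358.2049560546875), (60.16144943237305, 112.86660766601562), 56.74907302856445) ((395.35394287109375, 176.53372192382812), (22.365957260131836, 41.44591522216797), 32.0053825378418)
```

View pics/cropmag.png

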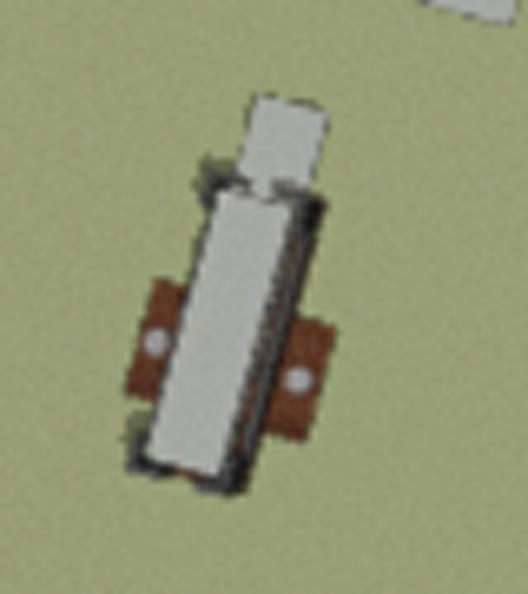

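View pics/cropmags.png

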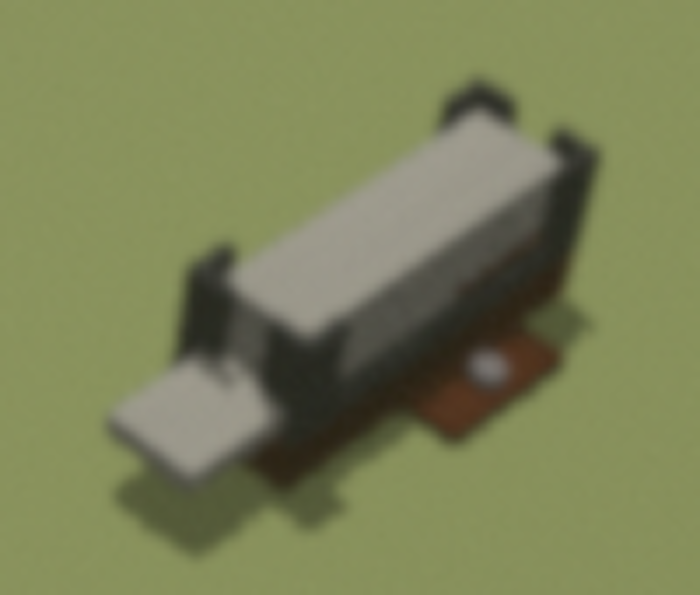

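The close crops confirm the choice. The magazine has a flat long stack, with the silver bottom bar's end free at top-view pixel ≈(193,207). The large plate measures 170 x 92 mm, which matches. Next I'll get the precise bar pose.

Run:
```python
from h import *
f=lambda p:(np.array(p,float)+.5)/6.6-.5+[150,190]
g=lambda p:(np.array(p,float)+.5)/7-.5+[350,225]
end=cast('top',f([(258,94),(328,113)]),26); tb=cast('top',f([(218,192),(296,207),(217,476),(149,458)]),50)
print('end',end.round(1),np.linalg.norm(end[0]-end[1]))
print('tb',tb.round(1),[np.linalg.norm(tb[i]-tb[i-1]).round(1) for i in range(4)], tb.mean(0))
a=(tb[0]+tb[1]-tb[2]-tb[3])/2; print('ang',np.degrees(np.arctan2(a[1],a[0])))
u=a/np.linalg.norm(a); print('end proj from stack centre',(end.mean(0)-tb.mean(0))@u, (end.mean(0)-tb.mean(0))@[-u[1],u[0],0])
e=end[0]-end[1];print('end edge ang', np.degrees(np.arctan2(e[1],e[0]))-90)
# scene
es=cast('scene',g([(108,417),(190,470)]),26); ts=cast('scene',g([(228,278),(308,335),(562,160),(478,108)]),50)
print('scene end',es.round(1)); print('ts',ts.round(1),ts.mean(0))
a=(ts[0]+ts[1]-ts[2]-ts[3])/2; print('ang',np.degrees(np.arctan2(a[1],a[0])),np.linalg.norm(a))
# silver mask
im=cv2.imread('pics/top0.png');hsv=cv2.cvtColor(im,cv2.COLOR_BGR2HSV)
m=((hsv[...,1]<30)&(hsv[...,2]>125)).astype(np.uint8); k,l,st,ce=cv2.connectedComponentsWithStats(m)
for i in range(1,k):
    if st[i,4]>30 and 150<ce[i][0]<240 and 180<ce[i][1]<280:
        cs=max(cv2.findContours((l==i).astype(np.uint8),0,1)[0],key=cv2.contourArea)
        for z in (26,50): print(i,st[i],z,cv2.minAreaRect(cast('top',cs[:,0,:].astype(float),z)[:,:2].astype(np.float32)))
# plate scene
s=cv2.imread('pics/scene0.png');cv2.imwrite('pics/cp.png',cv2.resize(s[165:225,180:285],None,fx=7,fy=7,interpolation=cv2.INTER_CUBIC))
```

```text
end [[580.  198.   26. ]
 [571.9 169.7  26. ]] 29.43478325621697
tb [[539.6 210.1  50. ]
 [533.2 179.1  50. ]
 [427.2 210.9  50. ]
 [434.7 237.7  50. ]] [np.float64(108.5), np.float64(31.6), np.float64(110.6), np.float64(27.9)] [483.65125312 209.46736953  50.        ]
ang -15.715768135582293
end proj from stack centre 95.80372151565535 0.38523581881187374
end edge ang -15.968245777950983
scene end [[573.  170.8  26. ]
 [578.3 197.2  26. ]]
ts [[531.  182.6  50. ]
 [539.3 209.3  50. ]
 [434.3 238.7  50. ]
 [425.9 210.8  50. ]] [482.62712606 210.34350469  50.        ]
ang -15.321977832517552 108.84332551716798
165 [213 181  17  13 145] 26 ((624.3023681640625, 112.57048034667969), (41.01885223388672, 25.044330596923828), 73.21376037597656)
165 [213 181  17  13 145] 50 ((621.9164428710938, 110.02155303955078), (40.341392517089844, 24.630754470825195), 73.21381378173828)
168 [172 204  28  58 619] 26 ((503.60247802734375, 208.1403350830078), (32.270355224609375, 152.46023559570312), 72.41668701171875)
168 [172 204  28  58 619] 50 ((503.20989990234375, 204.0130615234375), (31.73740005493164, 149.9423828125), 72.41667938232422)
```

View pics/cp.png

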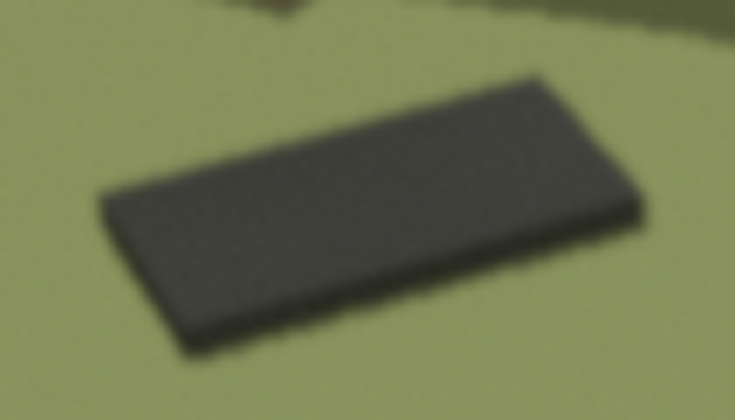

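Run:
```python
from h import *
from scipy.spatial.transform import Rotation as R
g=lambda p:(np.array(p,float)+.5)/7-.5+[180,165]
P=cast('scene',g([(100,193),(540,75),(645,197),(192,330)]),14); print(P.round(1),P.mean(0),[np.linalg.norm(P[i]-P[i-1]).round(1) for i in range(4)])
a=P[1]+P[2]-P[0]-P[3]; print(np.degrees(np.arctan2(a[1],a[0])))
s=telemetry.read_state(); q=s['orientation']; M=R.from_quat([q[1],q[2],q[3],q[0]]).as_matrix(); print(M.round(3))
yaw=np.degrees(np.arctan2(M[1,2],M[0,2])); print('jaw yaw',yaw, 'turn', (-15.5-90)-yaw, (-15.5+90)-yaw, s['eef_pos'])
```

```text
[[ 514.4 -318.7   14. ]
 [ 366.8 -238.5   14. ]
 [ 410.  -160.1   14. ]
 [ 556.6 -237.7   14. ]] [ 461.96815861 -238.77042601   14.        ] [np.float64(91.3), np.float64(167.9), np.float64(89.5), np.float64(165.9)]
151.8082035177801
[[-0.     0.928  0.373]
 [ 0.001  0.373 -0.928]
 [-1.    -0.    -0.001]]
jaw yaw -68.06839895542225 turn -37.43160104457775 142.56839895542225 [ 233.29960573 -579.49661754  230.73599586]
```

Emit:
drive_tool(
  targets=[
    [[60,329,767.5,0,-0.653],[60,329,767.5,0,-0.653],[60,329,767.5,0,-0.653],[60,329,767.5,0,-0.653],[60,329,767.5,0,-0.653],[60,329,767.5,0,-0.653],[60,329,767.5,0,-0.653],[60,329,767.5,0,-0.653],[60,329,767.5,0,-0.653],[60,329,767.5,0,-0.653],[60,329,767.5,0,-0.653],[60,329,767.5,0,-0.653]],
  ],
  grip_force=70,
)

```text
t: 1.6
eef_pos: [525.9, 103.1, 231.2]
orientation: [-0.428, -0.563, -0.428, 0.563]
contact_force: [1.0, -0.1, -0.2]
finger_gap: 60.1
```

Emit:
drive_tool(
  targets=[
    [[60,0,0,0,0]],
  ],
)

```text
t: 1.72
eef_pos: [525.8, 105.9, 230.8]
orientation: [0.429, 0.562, 0.431, -0.561]
contact_force: [-0.4, -0.7, -0.1]
finger_gap: 60.1
```

Run:
```python
from h import *
from scipy.spatial.transform import Rotation as R
s=telemetry.read_state(); q=s['orientation']; M=R.from_quat([q[1],q[2],q[3],q[0]]).as_matrix()
print(s['eef_pos'],s['qvel'].round(3),s['q'].round(2),np.degrees(np.arctan2(M[1,2],M[0,2])),M[:,0].round(3))
```

```text
[525.75201228 105.92433378 230.8162357 ] [ 0.059 -0.035  0.057  0.05  -0.005  0.     0.057] [ 0.1   0.29 -0.42  1.82  0.13  1.06 -2.21] -105.1357582358261 [-0.001  0.002 -1.   ]
```

Emit:
drive_tool(
  targets=[
    [[60,36.7,81.8,-50,-0.006],[60,36.7,81.8,-80,-0.006],[60,36.7,81.8,-130,-0.006],[60,36.7,81.8,-130,-0.006],[60,36.7,81.8,-130,-0.006],[60,36.7,81.8,-130,-0.006]],
  ],
)

```text
t: 2.48
eef_pos: [563.3, 182.8, 103.6]
orientation: [0.427, 0.565, 0.426, -0.563]
contact_force: [0.5, 0.2, 0.8]
finger_gap: 60.1
```

Run:
```python
from h import *
from scipy.spatial.transform import Rotation as R
s=telemetry.read_state(); q=s['orientation']; M=R.from_quat([q[1],q[2],q[3],q[0]]).as_matrix()
print(s['eef_pos'],s['qvel'].round(3),s['q'].round(2),np.degrees(np.arctan2(M[1,2],M[0,2])),M[:,0].round(3))
np.savez('w1',p=s['eef_pos'],M=M)
cv2.imwrite('pics/w1.png',imaging.capture('wrist')[:,:,::-1])
```

```text
[563.27631633 182.83611061 103.60876019] [-0.002  0.003 -0.001  0.005  0.002 -0.006 -0.002] [-0.06  0.54 -0.4   1.79  0.26  0.86 -2.43] -105.87423045203836 [ 0.003  0.001 -1.   ]
```

View pics/w1.png

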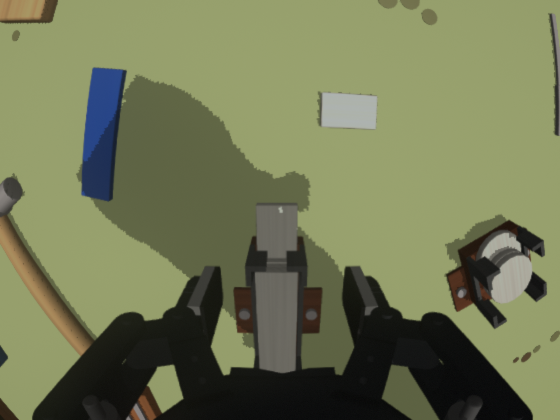

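The wrist view shows the bar's free end, edge corners at about (257,204) and (298,204). The magazine is behind it between the open fingers, and the blue bar is well off at (104,133). I'll cast these corners.

```bash
cat >> h.py <<'E'
def wcast(uv,z,p,M):
    c=imaging.camera_params('wrist'); T=c['tool_from_camera']; uv=np.atleast_2d(np.asarray(uv,float))
    out=[]
    for u,v in uv:
        d=np.array([u-c['cx'],v-c['cy']])/c['fx']; r=np.hypot(*d); ray=np.array([*(d/r*np.sin(r)),np.cos(r)])
        w=M@(T[:3,:3]@ray); o=p+M@T[:3,3]; out.append(o+w*(z-o[2])/w[2])
    return np.array(out)
E
python3 - <<'E'
from h import *
im=cv2.imread('pics/w1.png');cv2.imwrite('pics/w1c.png',cv2.resize(im[195:385,225:330],None,fx=4,fy=3.1,interpolation=cv2.INTER_CUBIC)[:600])
d=np.load('w1.npz'); P=wcast([(257,204),(298,204)],26,d['p'],d['M']); print(P.round(1),P.mean(0),np.linalg.norm(P[0]-P[1]));e=P[0]-P[1];print(np.degrees(np.arctan2(e[1],e[0])))
P=wcast([(349,111)],3,d['p'],d['M']);print(P)
E
```

```text
[[582.4 195.5  26. ]
 [574.5 167.5  26. ]] [578.45472968 181.47935227  26.        ] 29.052998085592893
74.11464920182306
[[627.22382722 112.35030472   3.        ]]
```

View pics/w1c.png

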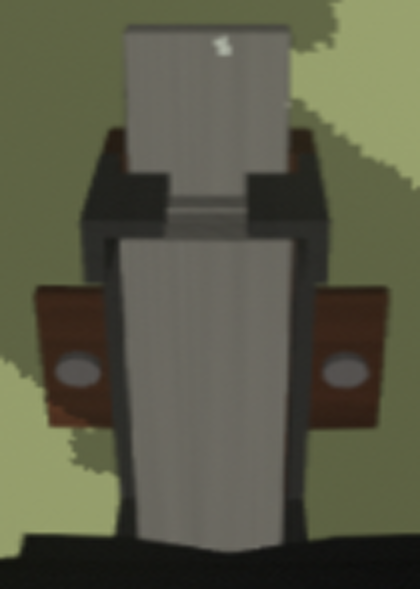

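Emit:
drive_tool(
  targets=[
    [[55,1,3.4,-40,0],[50,1,3.4,-70,0],[50,1,3.4,-83,0],[50,1,3.4,-83,0],[50,1,3.4,-83,0]],
  ],
)

```text
t: 3.15
eef_pos: [564.0, 186.7, 19.7]
orientation: [0.427, 0.565, 0.426, -0.563]
contact_force: [-0.3, 0.2, 0.5]
finger_gap: 50.2
```

Run:
```python
from h import *
from scipy.spatial.transform import Rotation as R
s=telemetry.read_state(); q=s['orientation']; M=R.from_quat([q[1],q[2],q[3],q[0]]).as_matrix()
print(s['eef_pos'],s['contact_force'],s['qvel'].round(3),np.degrees(np.arctan2(M[1,2],M[0,2])),M[:,0].round(3))
np.savez('w2',p=s['eef_pos'],M=M)
cv2.imwrite('pics/w2.png',imaging.capture('wrist')[:,:,::-1])
im=imaging.capture('scene')[:,:,::-1];cv2.imwrite('pics/s2.png',cv2.resize(im[190:310,320:450],None,fx=5,fy=5,interpolation=cv2.INTER_CUBIC))
```

```text
[563.95294187 186.6611047   19.66949712] [-0.34402509  0.24237226  0.52347954] [ 0.001 -0.004  0.003  0.003  0.003 -0.004 -0.001] -105.8370666459726 [ 0.002  0.001 -1.   ]
```

View pics/w2.png

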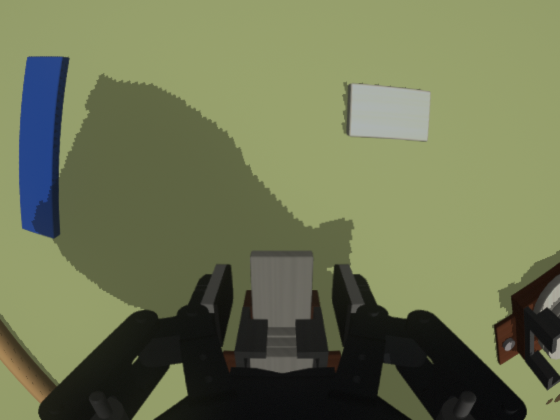

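View pics/s2.png

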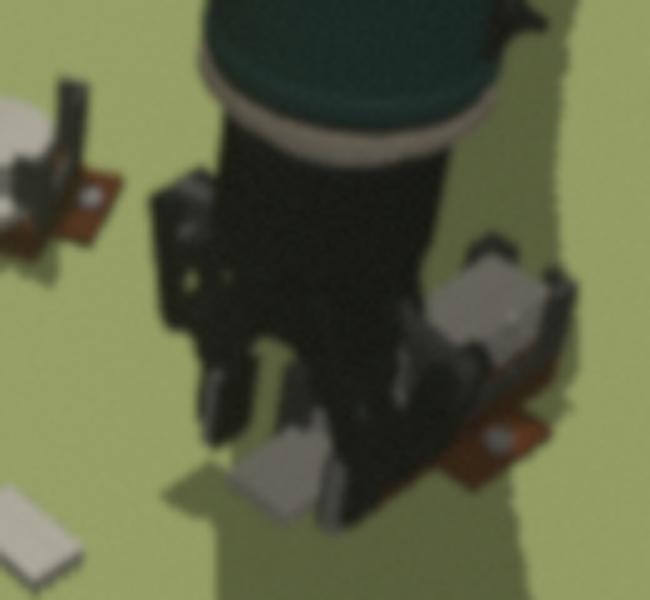

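Fingers are centred on the bar: finger inner edges at 232 and 333, bar from 251 to 312, at tip height 19.7. Closing.

Emit:
drive_tool(
  targets=[
    [[35,0,0,0,0],[20,0,0,0,0],[20,0,0,0,0],[20,0,0,0,0],[20,0,0,0,0],[20,0,0,0,0]],
  ],
  grip_force=70,
)

```text
t: 4.0
eef_pos: [563.5, 186.6, 19.0]
orientation: [0.426, 0.564, 0.426, -0.564]
contact_force: [-1.8, -0.2, 10.0]
finger_gap: 27.3
```

Run:
```python
from h import *
s=telemetry.read_state(); print(s['eef_pos'],s['contact_force'],s['ft_torque'],s['finger_gap'],s['t'])
cv2.imwrite('pics/w3.png',imaging.capture('wrist')[200:,140:420,::-1])
im=imaging.capture('scene')[:,:,::-1];cv2.imwrite('pics/s3.png',cv2.resize(im[190:310,320:450],None,fx=5,fy=5,interpolation=cv2.INTER_CUBIC))
```

```text
[563.50798282 186.59030126  19.00978108] [-1.78991436 -0.23979726 10.0444646 ] [-0.17892598  0.4863329   0.02201958] 27.25457574936397 4.0
```

View pics/w3.png

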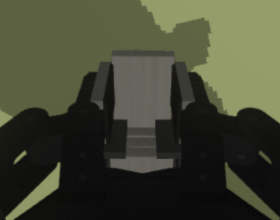

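View pics/s3.png

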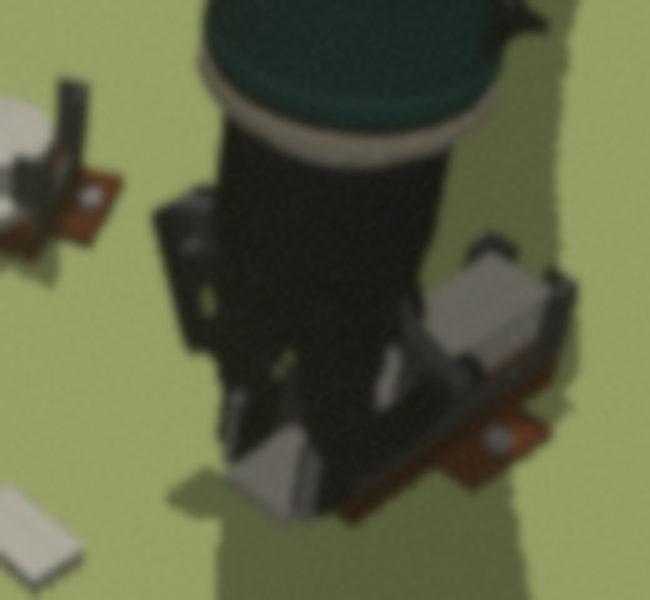

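Emit:
drive_tool(
  targets=[
    [[20,2.9,-0.8,0.3,0],[20,5.8,-1.6,0.5,0],[20,11.6,-3.3,0.5,0],[20,19.3,-5.4,0.5,0],[20,19.3,-5.4,0.5,0]],
  ],
)

```text
t: 4.72
eef_pos: [582.6, 181.3, 19.0]
orientation: [0.426, 0.564, 0.426, -0.564]
contact_force: [-2.0, 1.3, 4.5]
finger_gap: 27.5
```

Run:
```python
from h import *
s=telemetry.read_state(); print(s['eef_pos'],s['contact_force'],s['ft_torque'],s['finger_gap'],s['t'])
cv2.imwrite('pics/w4.png',cv2.resize(imaging.capture('wrist')[200:,140:420,::-1],None,fx=2,fy=2))
```

```text
[582.64494892 181.25134648  19.00373698] [-1.96600573  1.27373717  4.52788208] [0.12640675 0.30424528 0.00658512] 27.512514943491887 4.725
```

View pics/w4.png

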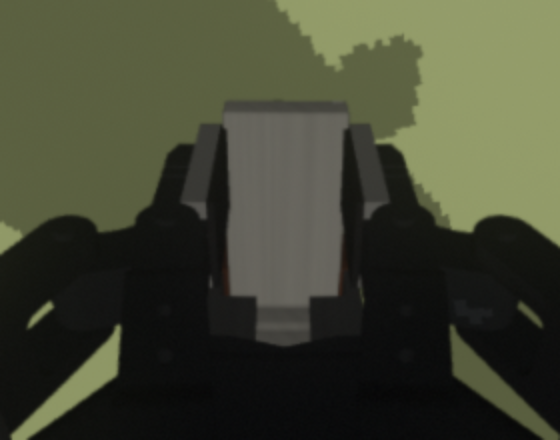

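The bar moves with the fingers, the drag is only about 2 N, and the magazine recedes in the view. I'll keep pulling.

Emit:
drive_tool(
  targets=[
    [[20,9.6,-2.7,0.2,0],[20,19.2,-5.4,0.2,0],[20,28.9,-8.1,0.2,0],[20,38.5,-10.8,0.2,0],[20,48.1,-13.5,0.2,0],[20,57.8,-16.2,0.2,0],[20,67.4,-18.9,0.3,0],[20,77,-21.6,0.5,0],[20,77,-21.6,0.5,0],[20,77,-21.6,0.5,0]],
  ],
)

```text
t: 6.02
eef_pos: [659.1, 159.6, 19.2]
orientation: [-0.426, -0.564, -0.427, 0.564]
contact_force: [0.1, -0.3, -0.8]
finger_gap: 27.4
```

Run:
```python
from h import *
s=telemetry.read_state(); print(s['eef_pos'],s['contact_force'],s['ft_torque'],s['finger_gap'],s['t'])
cv2.imwrite('pics/w5.png',imaging.capture('wrist')[:,:,::-1])
im=imaging.capture('scene')[:,:,::-1];cv2.imwrite('pics/s5.png',cv2.resize(im[200:350,310:450],None,fx=4,fy=4,interpolation=cv2.INTER_CUBIC))
```

```text
[659.14695365 159.63660889  19.17394576] [ 0.13993935 -0.31194248 -0.82212358] [-0.00506103  0.0318538  -0.03962272] 27.363472625138773 6.025
```

View pics/w5.png

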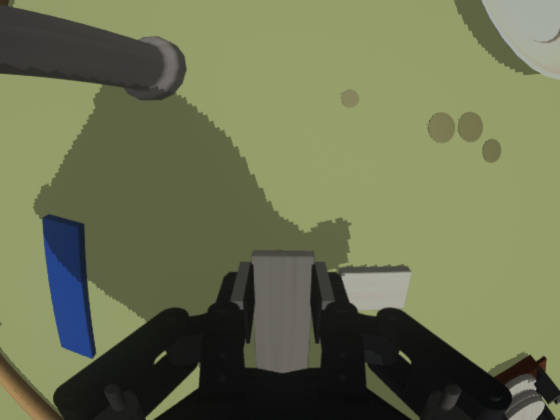

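View pics/s5.png

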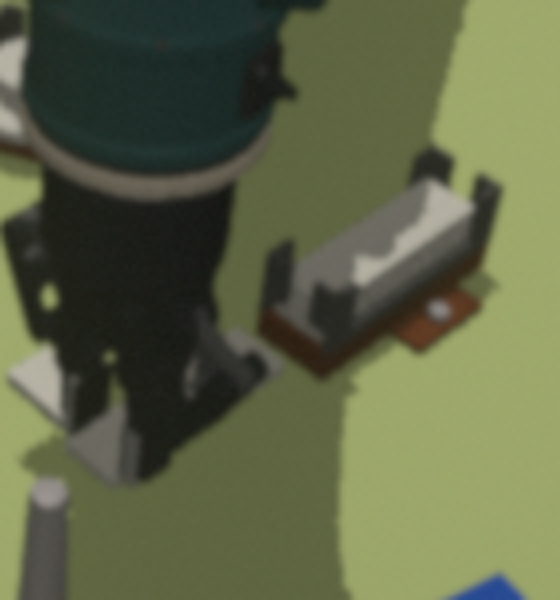

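The bar is fully out with wrist force ≈0. Three bars have dropped down in the magazine, and the white piece was not touched. Lifting and carrying.

Emit:
drive_tool(
  targets=[
    [[20,0,0,15,0],[20,0,0,45,0],[20,0,0,85,0],[20,-5,-15,110,0],[20,-20,-55,120,-0.04],[20,-38,-100,120,-0.08],[20,-56,-145,120,-0.12],[20,-73,-190,120,-0.16],[20,-90,-235,120,-0.2],[20,-107,-280,120,-0.225],[20,-124,-325,120,-0.225],[20,-140,-366,120,-0.225]],
  ],
)

```text
t: 7.62
eef_pos: [518.9, -208.0, 140.5]
orientation: [0.361, 0.609, 0.36, -0.608]
contact_force: [0.6, -0.4, -0.8]
finger_gap: 27.8
```

Emit:
drive_tool(
  targets=[
    [[20,-10,-26,0,0],[20,-20,-50,-20,0],[20,-20,-52,-40,0],[20,-20,-52,-60,0],[20,-20,-52,-70,0],[20,-20,-52,-70,0]],
  ],
)

```text
t: 8.38
eef_pos: [499.5, -258.3, 69.5]
orientation: [-0.36, -0.608, -0.361, 0.608]
contact_force: [-0.6, -0.7, -1.5]
finger_gap: 27.4
```

Run:
```python
from h import *
from scipy.spatial.transform import Rotation as R
s=telemetry.read_state(); q=s['orientation']; M=R.from_quat([q[1],q[2],q[3],q[0]]).as_matrix()
print(s['eef_pos'],s['contact_force'],s['qvel'].round(3),s['finger_gap'],np.degrees(np.arctan2(M[1,2],M[0,2])),M[:,0].round(3))
np.savez('w6',p=s['eef_pos'],M=M)
cv2.imwrite('pics/w6.png',imaging.capture('wrist')[:,:,::-1])
for n in('scene','top'): cv2.imwrite(f'pics/{n}6.png',imaging.capture(n)[:,:,::-1])
cv2.imwrite('pics/t6c.png',cv2.resize(cv2.imread('pics/top6.png')[190:300,300:400],None,fx=5.4,fy=5.4,interpolation=cv2.INTER_CUBIC))
cv2.imwrite('pics/s6c.png',cv2.resize(cv2.imread('pics/scene6.png')[110:240,160:300],None,fx=4.5,fy=4.5,interpolation=cv2.INTER_CUBIC))
```

```text
[ 499.48794379 -258.32055547   69.51086961] [-0.58224208 -0.69207866 -1.49878904] [ 0.002 -0.016 -0.004 -0.011 -0.003  0.01   0.002] 27.426527972344903 -118.69621652378936 [-0.  0. -1.]
```

View pics/w6.png

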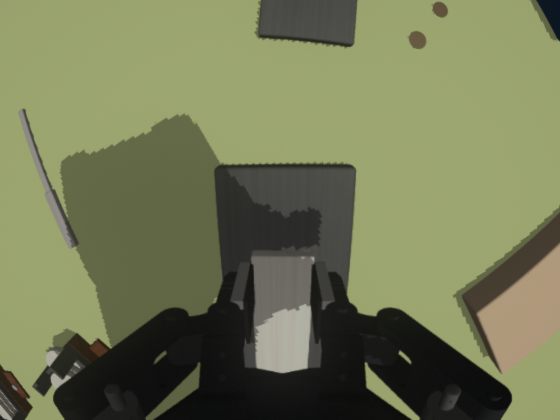

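View pics/t6c.png

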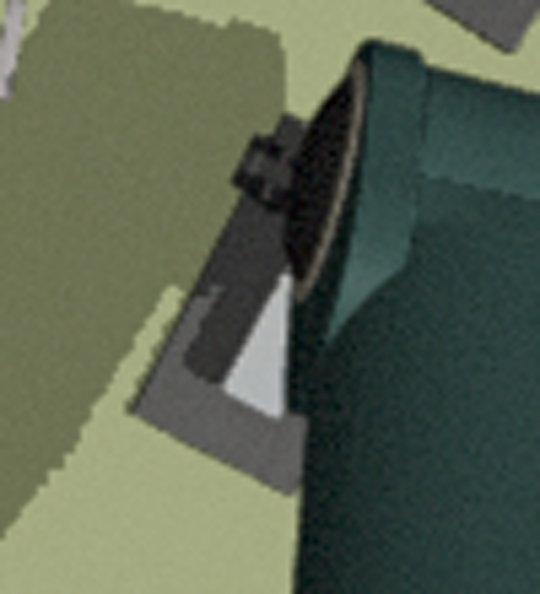

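View pics/s6c.png

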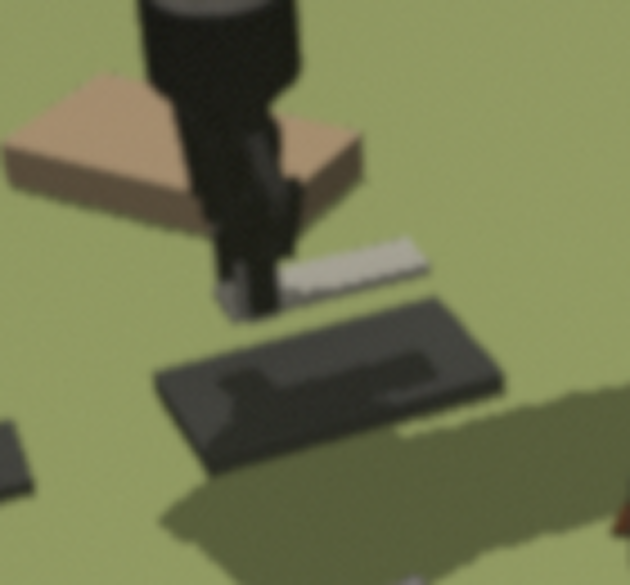

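Run:
```python
from h import *
d=np.load('w6.npz'); p,M=d['p'],d['M']
u=np.array([np.cos(np.radians(-28.7)),np.sin(np.radians(-28.7)),0]);n=np.array([-u[1],u[0],0])
pl=wcast([(216,167),(355,165)],14,p,M); be=wcast([(252,252),(314,252)],76.3,p,M)
e=pl[0]-pl[1];print('plate edge',pl.round(1),np.linalg.norm(e),np.degrees(np.arctan2(e[1],e[0]))-90,'implied centre',pl.mean(0)-85*u)
e=be[0]-be[1];print('bar end',be.round(1),np.linalg.norm(e),np.degrees(np.arctan2(e[1],e[0]))-90)
r=be.mean(0)-pl.mean(0); print('wrist: along gap (want -30)',r@u,'across (want 0)',r@n,'end-TCP along',(be.mean(0)-p)@u,(be.mean(0)-p)@n)
c=np.array([462.3,-238.7,0])
g=lambda q:(np.array(q,float)+.5)/4.5-.5+[160,110]
f=lambda q:(np.array(q,float)+.5)/5.4-.5+[300,190]
b=cast('scene',g([(407,238),(430,266)]),76.3); print('scene rear',b.round(1),np.linalg.norm(b[0]-b[1]),'centre rel',(b.mean(0)-c)@u+55,(b.mean(0)-c)@n)
b=cast('scene',g([(217,285)]),76.3); print('front left corner',b,(b-c)@u-55,(b-c)@n)
b=cast('top',f([(221,385)]),76.3); print('top rear corner',b,(b-c)@u+55,(b-c)@n)
P=cast('scene',g([(155,373),(435,298),(503,376),(212,463)]),14); print(P.mean(0),P.round(1))
```

```text
plate edge [[ 559.3 -244.6   14. ]
 [ 518.7 -321.5   14. ]] 86.99458109190881 -27.815261910276746 implied centre [ 464.46881409 -242.247566     14.        ]
bar end [[ 521.1 -255.    76.3]
 [ 507.4 -280.1   76.3]] 28.659320388469805 -28.719156946244297
wrist: along gap (want -30) -29.177684062978557 across (want 0) 1.7083982394648691 end-TCP along 17.386793449354514 -1.0102496439213897
scene rear [[ 407.9 -224.5   76.3]
 [ 424.  -196.7   76.3]] 32.11312013195292 centre rel 0.8233684210896186 2.4215680477798838
front left corner [[ 500.97866799 -276.77295561   76.3       ]] [-2.78962685] [-14.82114174]
top rear corner [[ 424.71922657 -198.5950863    76.3       ]] [2.77684683] [17.13070075]
[ 464.03567779 -237.7282174    14.        ] [[ 515.3 -317.2   14. ]
 [ 369.6 -237.9   14. ]
 [ 412.  -159.7   14. ]
 [ 559.3 -236.2   14. ]]
```

Emit:
drive_tool(
  targets=[
    [[20,-1.3,-1.2,-15,0],[20,-1.3,-1.2,-32,0],[20,-1.3,-1.2,-44,0],[20,-1.3,-1.2,-50,0],[20,-1.3,-1.2,-51.5,0],[20,-1.3,-1.2,-51.5,0],[20,-1.3,-1.2,-51.5,0]],
  ],
)

```text
t: 9.4
eef_pos: [498.4, -259.9, 18.2]
orientation: [0.361, 0.609, 0.36, -0.608]
contact_force: [0.5, -0.7, -0.9]
finger_gap: 27.8
```

Run:
```python
from h import *
s=telemetry.read_state(); print(s['eef_pos'],s['contact_force'],s['ft_torque'],s['finger_gap'],s['t'])
im=imaging.capture('scene')[:,:,::-1];cv2.imwrite('pics/s7.png',cv2.resize(im[140:230,180:290],None,fx=6.5,fy=6.5,interpolation=cv2.INTER_CUBIC))
```

```text
[ 498.40790007 -259.86319532   18.18454414] [ 0.47337533 -0.68059832 -0.87331927] [-0.00065558 -0.0114417  -0.01468926] 27.833823219161594 9.4
```

View pics/s7.png

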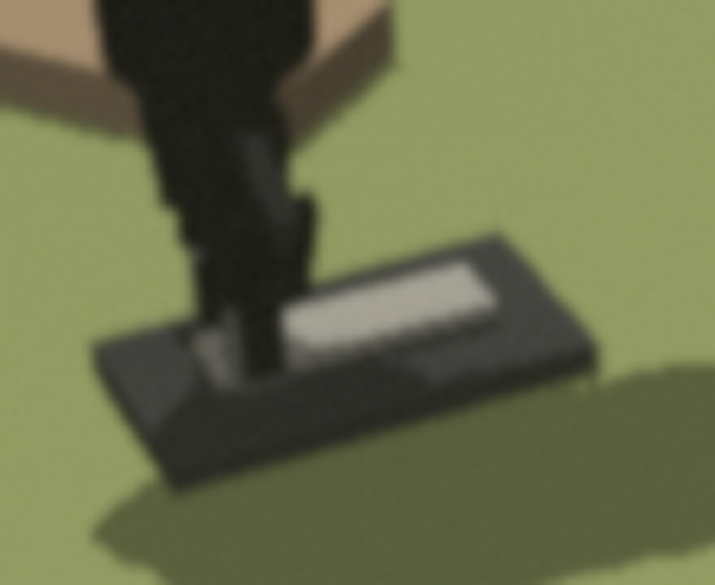

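The bar is hovering level about 3 mm over the plate. Creeping down.

Emit:
drive_tool(
  targets=[
    [[20,0,0,-0.5,0],[20,0,0,-1,0],[20,0,0,-1.5,0],[20,0,0,-2,0],[20,0,0,-2,0],[20,0,0,-2,0]],
  ],
)

```text
t: 10.2
eef_pos: [498.2, -259.7, 15.8]
orientation: [0.36, 0.608, 0.36, -0.608]
contact_force: [0.4, 0.5, -0.5]
finger_gap: 27.5
```

Emit:
drive_tool(
  targets=[
    [[20,0,0,-0.3,0],[20,0,0,-0.6,0],[20,0,0,-0.6,0]],
  ],
)

```text
t: 10.58
eef_pos: [498.2, -259.8, 15.3]
orientation: [0.36, 0.608, 0.36, -0.608]
contact_force: [-0.3, 0.3, 3.0]
finger_gap: 27.1
```

Run:
```python
from h import *
s=telemetry.read_state(); print(s['eef_pos'],s['contact_force'],s['ft_torque'],s['finger_gap'],s['t'])
```

```text
[ 498.18853504 -259.75771356   15.25918126] [-0.34436258  0.27625134  3.03859136] [0.05123349 0.15112937 0.00387989] 27.13940196220894 10.575
```

Run:
```python
from h import *
g=lambda q:(np.array(q,float)+.5)/6.5-.5+[180,140]
u=np.array([np.cos(np.radians(-28.6)),np.sin(np.radians(-28.6)),0]);n=np.array([-u[1],u[0],0])
P=cast('scene',g([(92,345),(500,235),(598,347),(172,476)]),14);c=P.mean(0);print(c,[np.linalg.norm(P[i]-P[i-1]).round(1) for i in range(4)])
b=cast('scene',g([(472,262),(497,298)]),25.1);print(b,(b-c)@u+55,(b-c)@n)
b=cast('scene',g([(192,338)]),25.1);print(b,(b-c)@u-55,(b-c)@n)
```

```text
[ 464.2908686  -237.89238229   14.        ] [np.float64(92.3), np.float64(167.5), np.float64(88.6), np.float64(168.6)]
[[ 404.25890805 -223.67353897   25.1       ]
 [ 418.89097403 -200.54665761   25.1       ]] [-4.51348387 -2.73742885] [-16.25290836  11.0563506 ]
[[ 503.43350321 -277.42363497   25.1       ]] [-1.71014441] [-15.97050636]
```

Emit:
drive_tool(
  targets=[
    [[20,0,0,-0.2,0],[32,0,0,-0.2,0],[40,0,0,0,0],[50,0,0,0,0],[55,0,0,0,0],[55,0,0,0,0],[55,0,0,0,0]],
  ],
)

```text
t: 11.45
eef_pos: [498.2, -259.7, 15.2]
orientation: [0.36, 0.608, 0.36, -0.608]
contact_force: [1.2, 0.8, -0.5]
finger_gap: 54.9
```

Emit:
drive_tool(
  targets=[
    [[55,0,0,10,0],[55,0,0,40,0],[55,0,0,90,0],[55,30,15,140,0],[55,90,20,150,0],[55,150,20,150,0],[55,150,20,150,0],[55,150,20,150,0]],
  ],
)

```text
t: 12.45
eef_pos: [647.7, -239.7, 165.2]
orientation: [-0.36, -0.608, -0.361, 0.609]
contact_force: [-0.6, 0.7, 0.9]
finger_gap: 55.1
```

Run:
```python
from h import *
from scipy.spatial.transform import Rotation as R
s=telemetry.read_state(); print(s['eef_pos'],s['contact_force'],s['finger_gap'],s['t'])
for n in('scene','top'): cv2.imwrite(f'pics/{n}8.png',imaging.capture(n)[:,:,::-1])
cv2.imwrite('pics/s8c.png',cv2.resize(cv2.imread('pics/scene8.png')[140:230,180:290],None,fx=6.5,fy=6.5,interpolation=cv2.INTER_CUBIC))
```

```text
[ 647.6551375  -239.69070997  165.19184004] [-0.64317743  0.713847    0.87752993] 55.12849910092943 12.45
```

View pics/s8c.png

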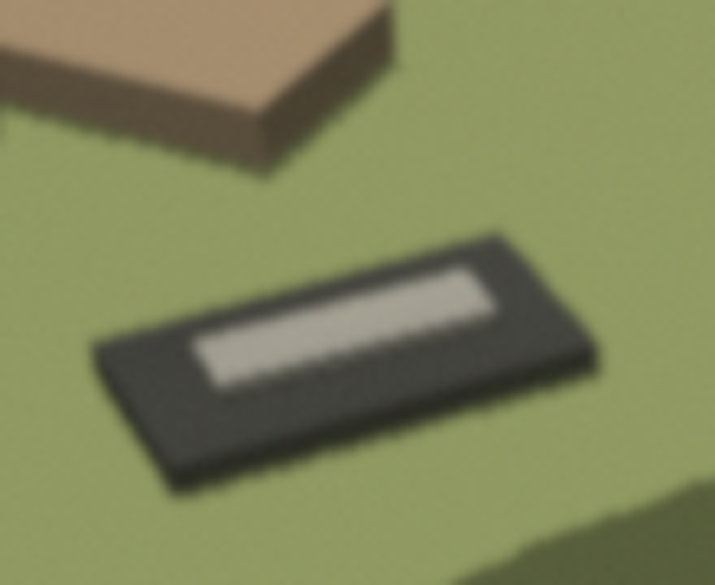

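View pics/top8.png

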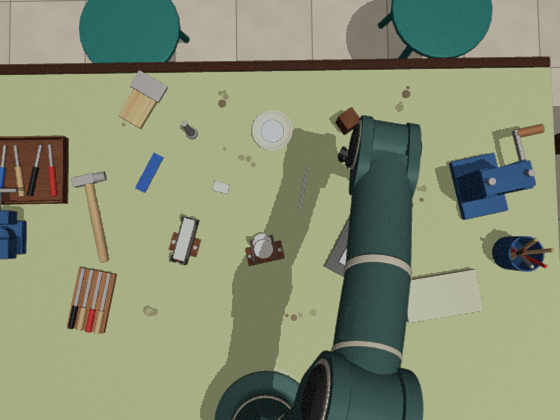

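Bar lies flat on the plate. The arm blocks the top view, so I'll move it aside and measure.

Emit:
drive_tool(
  targets=[
    [[55,-30,60,50,0],[55,-60,120,60,0],[55,-70,180,60,0],[55,-80,240,60,0],[55,-80,280,60,0],[55,-80,280,60,0],[55,-80,280,60,0]],
  ],
)

```text
t: 13.42
eef_pos: [567.8, 39.4, 225.6]
orientation: [0.36, 0.608, 0.36, -0.608]
contact_force: [-0.2, -0.6, 0.2]
finger_gap: 55.2
```

Run:
```python
from h import *
for n in('scene','top'):
    im=imaging.capture(n)[:,:,::-1]; cv2.imwrite(f'pics/{n}9.png',im)
    u0,v0=[int(a) for a in proj(n,[462.3,-238.7,14])[0]]
    W=im[v0-50:v0+50,u0-60:u0+60]; hsv=cv2.cvtColor(W,cv2.COLOR_BGR2HSV)
    m=((hsv[...,1]<45)&(hsv[...,2]>115)).astype(np.uint8); k,l,st,ce=cv2.connectedComponentsWithStats(m); 
    i=l[50-3:54,60-3:64].max() ; bar=(l==i).astype(np.uint8)
    pm=((hsv[...,2]<105)&(hsv[...,1]<90)).astype(np.uint8)|bar; pm=cv2.morphologyEx(pm,cv2.MORPH_CLOSE,np.ones((3,3)));k,l=cv2.connectedComponents(pm); pm=(l==l[50,60]).astype(np.uint8)
    res=[]
    for c,z in((bar,22),(pm,14)):
        cs=max(cv2.findContours(c,0,1)[0],key=cv2.contourArea); w=cast(n,cs[:,0,:]+[u0-60.,v0-50.],z)[:,:2].astype(np.float32)
        r=cv2.minAreaRect(w); mo=cast(n,[[cv2.moments(c,True)['m10']/c.sum()+u0-60,cv2.moments(c,True)['m01']/c.sum()+v0-50]],z)[0]; print(n,z,r,mo.round(1))
    cv2.imwrite(f'pics/{n}9c.png',cv2.resize(W,None,fx=6,fy=6,interpolation=cv2.INTER_CUBIC))
```

```text
scene 22 ((461.28680419921875, -239.56802368164062), (34.148887634277344, 111.00776672363281), 61.043479919433594) [ 462.5 -239.9   22. ]
scene 14 ((469.23516845703125, -232.81912231445312), (104.8336410522461, 172.1315155029297), 61.33756637573242) [ 473.  -232.7   14. ]
top 22 ((461.4959716796875, -239.52745056152344), (30.2373104095459, 110.21458435058594), 60.7410888671875) [ 461.5 -239.5   22. ]
top 14 ((462.4960632324219, -238.4595947265625), (90.54063415527344, 168.51025390625), 61.59132766723633) [ 462.1 -238.5   14. ]
```

View pics/top9c.png

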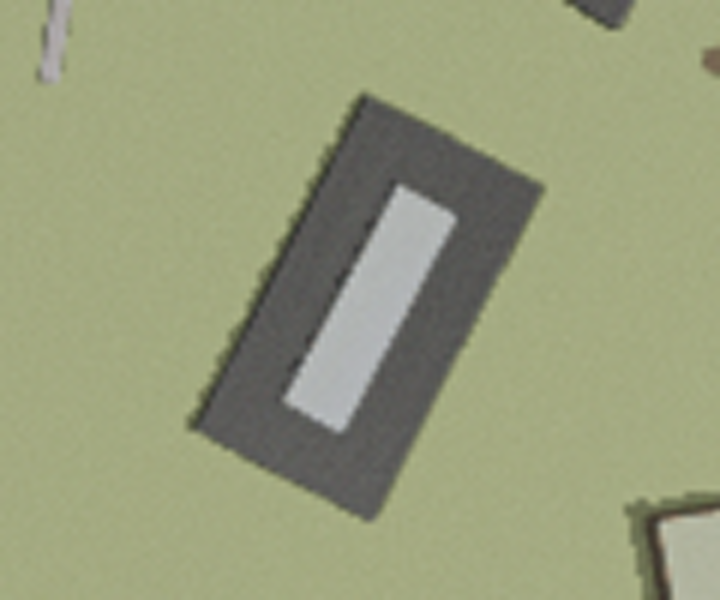

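View pics/top9.png

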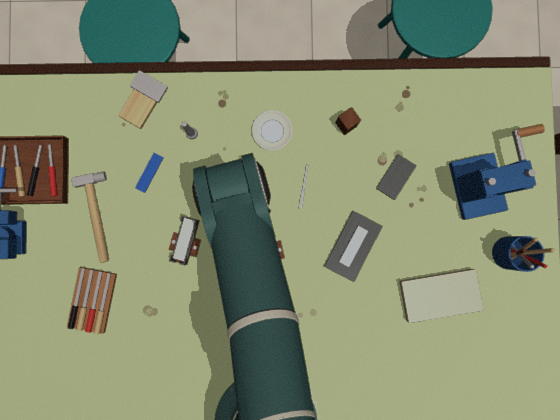

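In the top view the bar is about 1.5 mm from the plate's centre and within 1° of its axis. One last check of the magazine stack.

Run:
```python
import cv2
im=cv2.imread('pics/top9.png')[205:275,150:230];s=cv2.imread('pics/scene8.png')[225:310,350:450]
cv2.imwrite('pics/m9.png',cv2.hconcat([cv2.resize(im,(400,350),interpolation=2),cv2.resize(s,(400,350),interpolation=2)]))
```

```text
(no output)
```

View pics/m9.png

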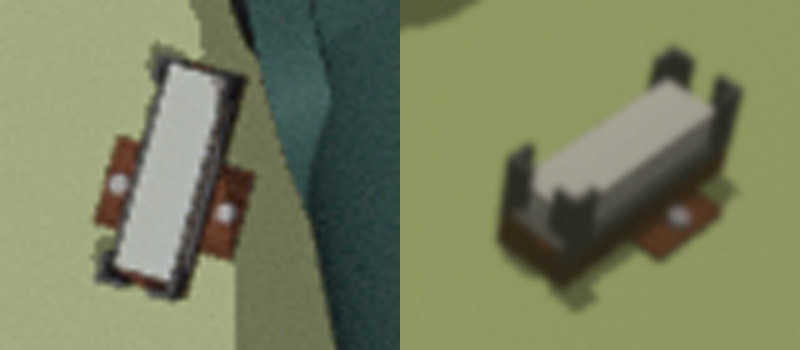

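The remaining stack sits level inside the magazine, one bar lower, and nothing sticks out of the slot. Handing in.

```bash
python3 -c "
from workcell import order,telemetry
print(order.job_done()); print(telemetry.read_state()['t'])"
```

```text
the job is handed in; nothing more can be done
None
the job is handed in; nothing more can be done
```

I drew the bottom bar straight out of the long-bar magazine and laid it flat on the 170 x 90 mm soldering plate. I then opened the fingers, moved the arm clear and handed the job in after about 13.5 s.

- **Pull and placing:** the drag was about 2 N at the one reading taken during the pull. The largest wrist force at any reading was about 10 N, when the grip closed. The bar met the plate at about 3 N.
- **Position on the plate:** the top view puts the bar about 1.5 mm from the plate's centre and within about 1° of its length.
- **Disagreement:** before release, hand-picked corners in the scene camera suggested up to 3 mm off along the length. After release, the scene camera's automatic plate outline was unusable: it came out 105 mm wide instead of 90. Its bar centre agreed with the top view to within 1 mm.
- **Magazine:** the scene picture shows the remaining bars level in the magazine, about one bar lower. I judged this by eye and did not measure the height. Nothing sticks out of the slot. The blue bar and the small white piece were not touched.

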